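# Feel out the high side of a film coater's bed, level it, draw the bar over

## Robot

A 7-joint arm with a two-finger parallel gripper is mounted at the origin on the work surface; the furniture and walls round the work are solid. World frame = base frame: x ahead of the robot, y to its left, z up, the work surface at z = 0. Lengths are in m, angles in rad, forces in N, time in s.
With the tool pointing down it reaches from about 0.425 to 0.875 m from the base axis. Payload 4.7 kg.
Tool frame: the origin (TCP) lies on the centre line of the jaws, within the pads' length; the fingertips stand 19 mm ahead of it and the grasp point (between the pads) is the TCP; x points along the fingers, z is the direction in which the jaws open and shut, and the axes are right-handed (so a half turn about x gives the same grasp; the last joint's range is limited). The gripper opens to 87 mm and grips with 3 to 60 N. Pads are 19 mm wide; open, the fingers measure 117 mm over their backs; the gripper's body (75 mm by 190 mm) begins 51 mm behind the grasp point.
Start: joints at [-1.232, 0.321, -0.07, 1.45, 0.023, 1.371, -0.057], TCP at [0.207, 0.616, 0.242] pointing down, gripper open.
Joint ranges: [-2.86, 2.86], [-0.3, 2.09], [-1.38, 1.24], [0.06, 2.45], [-1.56, 4.7], [0.09, 2.05], [-2.69, 2.69]. Speed limits (rad/s): [2.57, 2.57, 3.14, 3.14, 3.14, 3.14, 3.14].

## Interface

Orientations are given as a rotation vector (axis times angle).
In Python, from bench import get_state, get_image, camera_info, close_job gives the robot as it stands.
- The arm moves only by the tool jog_arm, never from a script. Its argument "targets" is a list of rows, each a list of 7 numbers: the turn, a rotation vector about the tool's x, y, z in degrees, then the shift along the tool's x, y, z in cm, then the finger opening in cm, from 0 to 8.7. In form: [[wx, wy, wz, tx, ty, tz, jaw], ...]. A call has 1 to 10 rows; each row shifts and turns the commanded pose from where the row before left it, along the tool's axes as they then stand; what a row does not reach is not made up. A row lasts 1/8 s, in which the tool goes at most 62.5 mm and 10.7 degrees, less where a joint would pass 70% of its speed; a pose out of reach is approached as far as the arm can. A call is refused whole if a number of a shift passes 6.25 or a number of a turn 10.7, either way. A call with a gripper value outside its range is refused whole. The fingers move at their own pace and stop on an object; "squeeze" is the grip in N (left out, the last holds). Time passes only in rows, so rows that do not move let the fingers close. It gives the time, the measured TCP pose, the force and the opening at its end, in the units of the state.
- get_state(): the state, without advancing time (a new reading comes with each control period).
- get_image(name): name is "scene" or "side" or "wrist"; returns (picture, depth): 384x512x3 uint8, red, green, blue; 384x512 float32, m along the optical axis (not along the pixel's ray), 0 where there is no reading.
- camera_info(name): a dict with "intrinsics" (3x3 intrinsics, pixels), "world_from_camera" (4x4, takes a point from camera to world coordinates); the wrist camera has in their place "mount" (4x4, takes a point from camera to tool coordinates, whose origin is the TCP and whose axes are the tool frame's). Camera axes: x right, y up, looking along -z (the intrinsics and any distortion apply to the point x, -y, -z); pixel columns grow to the right and rows downward; lengths in m; the calibration is good to about 2 mm. The wrist camera is an equidistant fisheye: a pixel r from the principal point sees the ray r / f radians off the axis. A picture is of the moment at which its call begins: read the wrist's pose just before it. camera_info takes no time and is no camera call.
- close_job(): hands the job in, once; it reports no verdict.
The state is a dict: "time": time; "joint_positions": joint angles; "qd": joint speeds; "joint_torque": joint torques, N m; "position": TCP position; "tool_rot": TCP orientation; "ft_force": force on the tool from outside, world axes, zero at the start; "torque": the same for the moment, N m; "grip_width": opening from 0.0 (shut) to 1.0 (fully open).
Only numpy, scipy, OpenCV 4.12 (cv2) and the standard library are available. Lean on these libraries where they do the work, as an engineer would, in place of code of your own. Each camera call takes 0.05 s, during which the arm holds its last target.

## Task

The round white bed of the hand film coater is out of level, and its drawbar would foul on the side that stands high. With the fingertips touch the bed gently between its engraved rings at front left, back left, back right and front right, in that order, to feel where it is high; then level it with the two black knobs in front. Finally slide the drawbar over the bed to the stop at the far (left) end without forcing it against the bed, and leave the things standing around it alone.

Things in the scene. Friction and masses are not known exactly. Their poses are not given: they have to be found in the camera images.
- coater: Hand film coater, fixed: grey base plate, two rails, round white bed between them, steel drawbar across, two black knobs in front. Own +x points away from the robot (extent -120 to +75 mm), own +y to the left (-118 to +118 mm). Origin on the bench below the bed's centre. Rails along y at x = -68 and +68 mm, tops at z = 54 mm; end stops at y = -107 and +107 mm reach z = 61 mm.
- bed (a joint): How far the bed is pressed down on its stiff spring seat, m (50 N per mm; about 0 when nothing presses); says nothing of its tilt. Bed: flat round white ceramic plate, 110 mm across, 10 mm thick; the centre of its top is at z = 60 mm. Pressing does not level it, only the knobs do; a press of over 20 N by the fingers, or over 4 N by the drawbar, damages it.
- spot_front_left (a point): Place to touch, front left on the bed (front: nearest the robot), between the two engraved rings, 42 mm from the bed's centre (coater x = -29.7, y = +29.7 mm). Given at the height of a level bed (z = 60 mm), not as the bed stands: at the start one side of the bed's rim, in any direction, is 3.6 to 5.4 mm too high and the opposite side as much too low.
- spot_back_left (a point): The same, back left on the bed (coater x = +29.7, y = +29.7 mm).
- spot_back_right (a point): The same, back right on the bed (coater x = +29.7, y = -29.7 mm).
- spot_front_right (a point): The same, front right on the bed (coater x = -29.7, y = -29.7 mm).
- knob_left (a point): Axis of the left knob near mid height, z = 96 mm: black, fluted, upright, 35 mm across, z = 75 to 111 mm, at coater x = -95, y = +95 mm. Counter-clockwise from above it raises the bed's front left and lowers its back right as much, 3.6 mm at the rim per radian; front right and back left stay. Stiff (0.15 N m), stays where left, turns 2.6 rad either way from the start.
- knob_right (a point): Axis of the right knob, z = 96 mm; the same kind of knob at coater x = -95, y = -95 mm: counter-clockwise raises the bed's front right and lowers its back left as much, 3.6 mm at the rim per radian; front left and back right stay. It rides on the tilting yoke and leans up to 6 degrees as the left knob is turned.
- drawbar (a joint): Travel of the drawbar along the coater's +y, m: near 0 (at most 0.006) at the start, at the right end clear of the bed; 0.170 at the left stop. Steel bar, 16 mm wide, from front rail to back rail, underside 1.6 mm above a level bed, top at z = 76 mm; about 1 N of friction.
- handle (a point): Middle of the drawbar's handle, z = 100 mm: a black upright round post on the middle of the bar, 22 mm across, z = 81 to 119 mm; it may be pushed or gripped.
- beaker_mid (a point): Small beaker, 54 mm across, 70 mm high, a bystander; point at half height.
- amber (a point): Amber reagent bottle with white cap, 52 mm across, 104 mm high, a bystander; point at half height.
- white (a point): White reagent bottle with black cap, 60 mm across, 125 mm high, a bystander; point at half height.

How it is judged:
On the way, in this order (a step that is already met when the one before it is completed fails the run):
1. the front left of the bed is touched with the fingertips (contact force between the fingers and bed above 0.5 N and horizontal distance between the grasp point and spot_front_left below 0.03 m), for 0.04 s.
2. the back left of the bed is touched with the fingertips (contact force between the fingers and bed above 0.5 N and horizontal distance between the grasp point and spot_back_left below 0.03 m), for 0.04 s.
3. the back right of the bed is touched with the fingertips (contact force between the fingers and bed above 0.5 N and horizontal distance between the grasp point and spot_back_right below 0.03 m), for 0.04 s.
4. the front right of the bed is touched with the fingertips (contact force between the fingers and bed above 0.5 N and horizontal distance between the grasp point and spot_front_right below 0.03 m), for 0.04 s.
At the end, for the whole second after the job is handed in: the drawbar rests within 4 mm of the stop at the left end, having passed over the bed, and does not bear on the bed (value of joint drawbar above 0.166 m and velocity of joint drawbar below 0.005 m/s and contact force between drawbar and bed below 2 N); the robot touches nothing.
It fails at once if the bed is pressed hard (contact force between the fingers and bed above 20 N).
It fails at once if the drawbar is forced against the bed (contact force between drawbar and bed above 4 N).
It fails at once if the beaker is disturbed (distance of beaker_mid from where it was at the start of the episode above 0.015 m).
It fails at once if the amber bottle is disturbed (distance of amber from where it was at the start of the episode above 0.015 m).
It fails at once if the white bottle is disturbed (distance of white from where it was at the start of the episode above 0.015 m).
It also fails if it takes over 72 s, if anything falls off the work surface, if the arm or the gripper's body presses on something with over 40 N, if the wrist force passes 120 N, or if a joint passes its speed limit or range.

## Working session

There is one attempt and no reset: what is moved stays moved. The work goes in short steps, Python scripts to look and compute and a tool call to move; the robot and the scene stay as the last step left them, time stands still between calls to the robot, and variables do not carry over. Pictures are saved under pics/ and viewed, and the job is handed in when it is done.

Besides the shell and the picture viewer there is one more tool, called after "Request:" in YAML: its name, and indented under it one key for each argument. jog_arm: Moves the arm, as the interface text tells. Its arguments: {"type":"object","properties":{"targets":{"type":"array"},"squeeze":{"type":"number"}},"required":["targets"]}

```bash
ls; mkdir -p pics; python3 - <<'E'
from bench import *
import cv2,numpy as np
s=get_state();print({k:np.round(v,4) for k,v in s.items()})
for n in ["scene","side","wrist"]:
    p,d=get_image(n);cv2.imwrite(f"pics/{n}0.png",cv2.cvtColor(p,cv2.COLOR_RGB2BGR));np.save(f"pics/{n}0d.npy",d)
    print(n,camera_info(n))
E
```

```text
pics
{'time': np.float64(0.0), 'joint_positions': array([-1.2319,  0.3218, -0.0701,  1.4517,  0.0226,  1.3708, -0.0569]), 'qd': array([-0.0006, -0.0003, -0.001 , -0.0015, -0.0008, -0.0014, -0.0025]), 'joint_torque': array([ 1.00000e-04, -4.91282e+01, -4.04000e-01, -3.12538e+01,
       -6.39000e-02,  4.37000e-02,  2.00000e-04]), 'position': array([0.2073, 0.6155, 0.2405]), 'tool_rot': array([-0.9679,  1.3471,  0.9659]), 'ft_force': array([-0.3077,  0.4148, -0.1603]), 'torque': array([-0.0257, -0.0247,  0.0164]), 'grip_width': np.float64(0.9982)}
scene {'intrinsics': array([[400.63681657,   0.        , 254.44192215],
       [  0.        , 400.63681657, 184.87776402],
       [  0.        ,   0.        ,   1.        ]]), 'world_from_camera': array([[ 0.91504922,  0.2293246 , -0.3318059 ,  0.10356059],
       [-0.40332216,  0.51203593, -0.75838673, -0.8519031 ],
       [-0.00402019,  0.82778586,  0.56102977,  0.67177288],
       [ 0.        ,  0.        ,  0.        ,  1.        ]])}
side {'intrinsics': array([[423.73684374,   0.        , 259.33736894],
       [  0.        , 423.73684374,
[... 162 characters left out ...]
25556   ,  0.64505346, -0.72013549, -0.77090171],
       [-0.0023294 ,  0.74445726,  0.66766606,  0.74232776],
       [ 0.        ,  0.        ,  0.        ,  1.        ]])}
wrist {'intrinsics': array([[297.31863964,   0.        , 260.58472361],
       [  0.        , 297.31863964, 191.9897153 ],
       [  0.        ,   0.        ,   1.        ]]), 'mount': array([[-4.52602814e-04,  3.04719417e-01, -9.52442057e-01,
        -1.43426504e-01],
       [ 3.34865343e-04,  9.52442147e-01,  3.04719287e-01,
         8.47814942e-02],
       [ 9.99999842e-01, -1.81023029e-04, -5.33117968e-04,
        -9.81906688e-04],
       [ 0.00000000e+00,  0.00000000e+00,  0.00000000e+00,
         1.00000000e+00]])}
```

View pics/scene0.png

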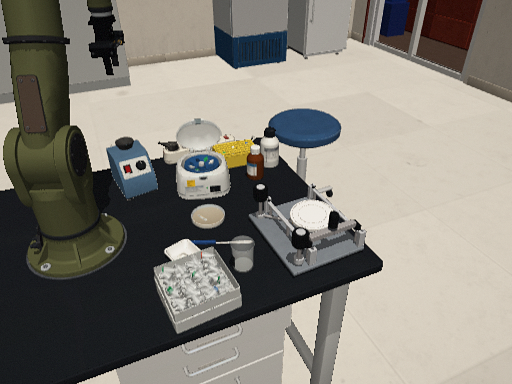

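View pics/side0.png

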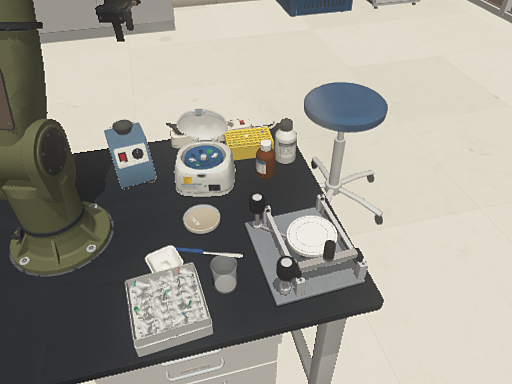

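View pics/wrist0.png

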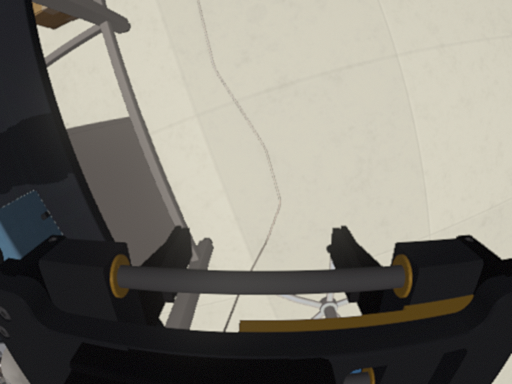

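```bash
cat > h.py <<'E'
import numpy as np,cv2
from bench import *
from scipy.spatial.transform import Rotation as R
def cloud(n,d,info=None):
    c=info or camera_info(n);K=c["intrinsics"];T=c["world_from_camera"]
    v,u=np.mgrid[0:d.shape[0],0:d.shape[1]]
    P=np.stack([(u-K[0,2])/K[0,0]*d,-(v-K[1,2])/K[1,1]*d,-d],-1)
    return P@T[:3,:3].T+T[:3,3]
E
python3 - <<'E'
from h import *
for n,u0,v0,u1,v1 in [("scene",220,110,390,290),("side",205,110,390,300)]:
    d=np.load(f"pics/{n}0d.npy");P=cloud(n,d);im=cv2.imread(f"pics/{n}0.png")
    cv2.imwrite(f"pics/{n}0c.png",cv2.resize(im[v0:v1,u0:u1],None,fx=3.2,fy=3.2,interpolation=cv2.INTER_CUBIC))
    hsv=cv2.cvtColor(im,cv2.COLOR_BGR2HSV)
    inb=np.zeros(d.shape,bool);inb[v0:v1,u0:u1]=1
    inb&=(d>0)&(P[...,2]>-.05)&(P[...,0]<0.95)
    for nm,m in [("white",(hsv[...,2]>200)&(hsv[...,1]<40)),("black",(hsv[...,2]<55)&(P[...,2]>.07))]:
        k,l,st,ce=cv2.connectedComponentsWithStats((m&inb).astype(np.uint8))
        for i in range(1,k):
            if st[i,4]>30: 
                q=P[l==i];print(n,nm,st[i],ce[i].round(1),np.median(q,0).round(4),q.min(0).round(3),q.max(0).round(3))
E
```

```text
scene white [226 134   8   8  33] [229.8 137.4] [0.5175 0.2975 0.0404] [0.497 0.282 0.038] [0.53  0.327 0.044]
scene white [263 137  15   9 104] [270.  141.3] [0.5871 0.134  0.0891] [0.567 0.122 0.078] [0.614 0.152 0.099]
scene white [251 145   9   5  35] [255.  146.9] [0.5204 0.0955 0.1037] [0.509 0.087 0.099] [0.533 0.112 0.107]
scene white [220 158   5  17  49] [221.9 167. ] [0.406  0.0625 0.0813] [0.39  0.04  0.077] [0.42  0.111 0.085]
scene white [290 200  59  30 992] [311.7 214.1] [ 0.5409 -0.1981  0.0594] [ 0.49  -0.251  0.052] [ 0.618 -0.142  0.066]
scene white [273 208  21  22  43] [284.9 220.3] [ 0.4744 -0.1908  0.0543] [ 0.469 -0.223  0.052] [ 0.48  -0.132  0.056]
scene black [264 126  12  11  96] [269.3 131.8] [0.5898 0.1421 0.1177] [0.578 0.136 0.1  ] [0.611 0.169 0.128]
scene black [253 183  15  19 209] [260.  193.2] [ 0.4392 -0.1176  0.0982] [ 0.427 -0.125  0.076] [ 0.462 -0.086  0.113]
scene black [328 211  11  20 171] [333.1 220.8] [ 0.5426 -0.2853  0.1028] [ 0.536 -0.291  0.076] [ 0.556 -0.272  0.122]
scene black [292 227  18  22 255] [299.8 239.6] [ 0.4455 -0.3075 
[... 861 characters left out ...]
2  24  45 173] [278.  234.6] [ 0.4773 -0.1758  0.0546] [ 0.471 -0.236  0.051] [ 0.485 -0.101  0.058]
side white [ 287  216   50   39 1431] [310.5 234.2] [ 0.543  -0.1954  0.0604] [ 0.492 -0.251  0.015] [ 0.601 -0.101  0.067]
side white [205 252  38   6  77] [226.5 254.4] [ 0.3617 -0.1616  0.0026] [ 0.317 -0.219 -0.   ] [ 0.396 -0.136  0.073]
side white [282 259  10   8  64] [286.2 262.1] [ 0.4551 -0.2944  0.1123] [ 0.447 -0.304  0.11 ] [ 0.466 -0.286  0.115]
side black [249 193  17  21 237] [256.8 204.6] [ 0.4433 -0.118   0.1009] [ 0.429 -0.125  0.078] [ 0.466 -0.088  0.114]
side black [277 256  19  25 284] [285.9 270.5] [ 0.4506 -0.3068  0.1033] [ 0.437 -0.314  0.079] [ 0.473 -0.279  0.114]
```

```bash
python3 -c "
import cv2,numpy as np
a=cv2.imread('pics/scene0c.png');b=cv2.imread('pics/side0c.png');print(a.shape,b.shape)"
```

```text
(576, 544, 3) (608, 592, 3)
```

View pics/side0c.png

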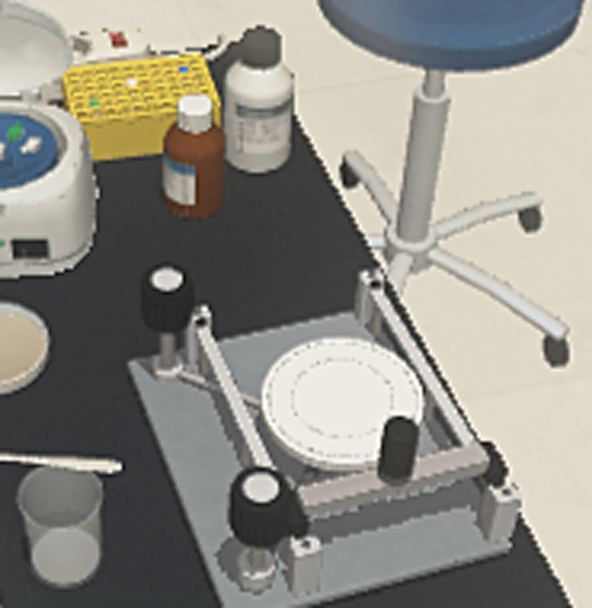

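```bash
python3 - <<'E'
from h import *
c0=np.array([.545,-.197])
for n in ["scene","side"]:
    d=np.load(f"pics/{n}0d.npy");P=cloud(n,d);im=cv2.imread(f"pics/{n}0.png");hsv=cv2.cvtColor(im,cv2.COLOR_BGR2HSV)
    m=(d>0)&(np.hypot(P[...,0]-c0[0],P[...,1]-c0[1])<.05)&(hsv[...,2]>185)&(hsv[...,1]<40)&(P[...,2]>.05)&(P[...,2]<.07)
    q=P[m];A=np.c_[q[:,:2]-c0,np.ones(len(q))]
    for _ in range(4):
        a,*_r=np.linalg.lstsq(A,q[:,2],rcond=None);r=q[:,2]-A@a;k=abs(r)<2.5*r.std();A=A[k];q=q[k]
    print(n,"plane",a.round(4),r.std().round(5),len(q))
    # whole white bed centre
    m=(d>0)&(np.hypot(P[...,0]-c0[0],P[...,1]-c0[1])<.062)&(hsv[...,2]>185)&(hsv[...,1]<40)
    pl=(P[...,:2]-c0)@a[:2]+a[2]; m&=abs(P[...,2]-pl)<.002
    cs,_=cv2.findContours(m.astype(np.uint8),cv2.RETR_EXTERNAL,cv2.CHAIN_APPROX_NONE);cc=max(cs,key=cv2.contourArea)[:,0]
    h=P[cc[:,1],cc[:,0],:2];x,y,w=np.linalg.lstsq(np.c_[2*h,np.ones(len(h))],(h**2).sum(1),rcond=None)[0]
    print(" circle",x,y,np.sqrt(w+x*x+y*y))
    # rails
    for lo,hi in [(.465,.49),(.6,.625)]:
        m=(d>0)&(abs(P[...,2]-.054)<.004)&(P[...,0]>lo)&(P[...,0]<hi)&(P[...,1]>-.24)&(P[...,1]<-.10)&(hsv[...,2]>150)
        q=P[m];f=np.polyfit(q[:,1],q[:,0],1);print(" rail",len(q),f.round(4),np.polyval(f,-.197).round(4), np.degrees(np.arctan(-f[0])).round(2))
    # tops of knobs
    m=(d>0)&(P[...,2]>.108)&(P[...,2]<.117)&(P[...,0]>.42)&(P[...,0]<.49)&(P[...,1]<-.08)&(P[...,1]>-.33)
    q=P[m]
    for s in (q[:,1]>-.2,q[:,1]<-.2): t=q[s];print(" knob",len(t),t.mean(0).round(4),((t.min(0)+t.max(0))/2).round(4))
    m=(d>0)&(P[...,2]>.115)&(P[...,2]<.125)&(P[...,0]>.52)&(P[...,0]<.58)&(P[...,1]<-.2)
    q=P[m];print(" handle",len(q),q.mean(0).round(4),((q.min(0)+q.max(0))/2).round(4))
    m=(d>0)&(P[...,2]>.03)&(P[...,2]<.09)&(P[...,0]>.3)&(P[...,0]<.43)&(P[...,1]<-.1)&(P[...,1]>-.36)
    q=P[m];print(" beaker",len(q),q.mean(0).round(4),q.min(0).round(4),q.max(0).round(4))
E
```

```text
scene plane [0.0646 0.0345 0.0601] 0.00106 811
 circle 0.5419340802769393 -0.19607014732833786 0.05133311750308541
 rail 125 [-0.041   0.4673] 0.4754 2.35
 rail 129 [-0.0484  0.6023] 0.6118 2.77
 knob 93 [ 0.4447 -0.1067  0.1111] [ 0.4453 -0.1046  0.1111]
 knob 145 [ 0.4523 -0.297   0.111 ] [ 0.4531 -0.2952  0.1107]
 handle 53 [ 0.5462 -0.2809  0.1183] [ 0.5473 -0.2807  0.1187]
 beaker 574 [ 0.344  -0.2339  0.0524] [ 0.3165 -0.2639  0.03  ] [ 0.4294 -0.1     0.0894]
side plane [0.066  0.0365 0.0604] 0.00119 1218
 circle 0.5442328196421601 -0.1942181638797108 0.05138716927172784
 rail 201 [-0.0413  0.4701] 0.4783 2.36
 rail 183 [-0.0426  0.6055] 0.6139 2.44
 knob 145 [ 0.4467 -0.1076  0.1115] [ 0.4474 -0.1062  0.1116]
 knob 221 [ 0.455  -0.2964  0.1116] [ 0.4551 -0.2956  0.1117]
 handle 81 [ 0.5487 -0.2797  0.119 ] [ 0.5491 -0.2786  0.119 ]
 beaker 619 [ 0.3449 -0.2342  0.0523] [ 0.3183 -0.2621  0.0301] [ 0.4295 -0.1041  0.0869]
```

```bash
cat >> h.py <<'E'
C=np.array([.545,-.196]);YAW=.042
EX=np.array([np.cos(YAW),np.sin(YAW)]);EY=np.array([-np.sin(YAW),np.cos(YAW)])
def cw(x,y): return C+EX*x/1000+EY*y/1000
def st():
    s=get_state();M=R.from_rotvec(s["tool_rot"]).as_matrix()
    az=np.degrees(np.arctan2(M[1,2],M[0,2]))
    print("t",round(float(s["time"]),3),"p",(np.array(s["position"])*1000).round(2),"x",M[:,0].round(4),"jaw az",az.round(2),"q",np.round(s["joint_positions"],3),"F",np.round(s["ft_force"],2),"T",np.round(s["torque"],3),"g",np.round(s["grip_width"],4))
    return s,M
def to(x,y,z,az=None):
    """print shift(cm) in tool axes and turn (deg about tool x,y,z) to reach target, x down, jaw azimuth az deg"""
    s,M=st();d=(np.array([x,y,z])-s["position"])*100
    if az is None: print("shift(no turn)",(M.T@d).round(3));return
    a=np.radians(az);Zt=np.array([np.cos(a),np.sin(a),0]);Xt=np.array([0,0,-1.]);T=np.c_[Xt,np.cross(Zt,Xt),Zt]
    w=R.from_matrix(M.T@T).as_rotvec(degrees=True);print("turn",w.round(2),"shift before turn",(M.T@d).round(3),"shift after turn",(T.T@d).round(3))
E
python3 - <<'E'
from h import *
to(.4,.5,.242,None);print(cw(-29.7,29.7),cw(29.7,29.7),cw(29.7,-29.7),cw(-29.7,-29.7),cw(-95,95),cw(-95,-95))
to(.5,-.17,.2,0);to(.5,-.17,.2,180);
E
```

```text
t 0.15 p [207.34 615.65 240.72] x [-4.0e-04 -1.4e-03 -1.0e+00] jaw az 71.39 q [-1.232  0.322 -0.07   1.451  0.023  1.371 -0.057] F [-0.71  0.42 -1.14] T [ 0.023 -0.018  0.011] g 0.9988
shift(no turn) [ -0.119 -21.949  -4.814]
[ 0.51407916 -0.16757322] [ 0.57342678 -0.16507916] [ 0.57592084 -0.22442678] [ 0.51657322 -0.22692084] [ 0.44609495 -0.1050726 ] [ 0.4540726  -0.29490505]
t 0.15 p [207.34 615.65 240.72] x [-4.0e-04 -1.4e-03 -1.0e+00] jaw az 71.39 q [-1.232  0.322 -0.07   1.451  0.023  1.371 -0.057] F [-0.71  0.42 -1.14] T [ 0.023 -0.018  0.011] g 0.9988
turn [ 7.139e+01 -7.000e-02  6.000e-02] shift before turn [  4.171 -52.803 -65.115] shift after turn [  4.072 -78.565  29.266]
t 0.15 p [207.34 615.65 240.72] x [-4.0e-04 -1.4e-03 -1.0e+00] jaw az 71.39 q [-1.232  0.322 -0.07   1.451  0.023  1.371 -0.057] F [-0.71  0.42 -1.14] T [ 0.023 -0.018  0.011] g 0.9988
turn [-1.0861e+02 -6.0000e-02 -7.0000e-02] shift before turn [  4.171 -52.803 -65.115] shift after turn [  4.072  78.565 -29.266]
```

Request:
jog_arm:
  targets:
    - [5,0,0,0,-6,-0.5,0]
    - [6,0,0,0,-6,-0.5,0]
    - [6,0,0,0,-6,-0.5,0]
    - [6,0,0,0,-6,-0.5,0]
    - [6,0,0,0,-6,-0.5,0]
    - [6,0,0,0,-6,-0.5,0]
    - [6,0,0,0,-6,-0.5,0]
    - [6,0,0,0,-6,-0.5,0]
    - [6,0,0,0,-6,-0.5,0]
  squeeze: 20

```text
time: 1.27
position: [0.5681, 0.2351, 0.2412]
tool_rot: [-0.249, 1.556, 0.249]
ft_force: [1.9, 0.0, 0.7]
grip_width: 0.063
```

```bash
python3 -c "
from h import *
to(*cw(-29.7,29.7),.12,-20)"
```

```text
t 1.275 p [568.09 235.1  241.22] x [-1.e-04 -2.e-04 -1.e+00] jaw az 18.19 q [-0.702  0.249  0.32   1.557 -0.079  1.349 -0.056] F [1.87 0.04 0.69] T [-0.083  0.003 -0.015] g 0.0627
turn [ 3.819e+01 -0.000e+00  1.000e-02] shift before turn [ 12.13  -36.567 -17.7  ] shift after turn [ 12.122 -39.686   8.697]
```

Request:
jog_arm:
  targets:
    - [5,0,0,0,-5.5,-0.6,0]
    - [5.5,0,0,0,-5.5,-0.6,0]
    - [5.5,0,0,0,-5.5,-0.6,0]
    - [5.5,0,0,1,-5.5,-0.6,0]
    - [5.5,0,0,2,-5.5,-0.6,0]
    - [5.5,0,0,2,-5.5,-0.6,0]
    - [5.5,0,0,2,-5.5,-0.6,0]
    - [0,0,0,0,0,0,0]

```text
time: 2.28
position: [0.538, -0.1481, 0.17]
tool_rot: [0.275, 1.557, -0.278]
ft_force: [0.2, 1.0, -0.6]
grip_width: 0.002
```

```bash
python3 -c "
from h import *
to(*cw(-29.7,29.7),.083,-20)"
```

```text
t 2.275 p [ 537.96 -148.05  170.02] x [-0.0038 -0.0015 -1.    ] jaw az -20.17 q [-0.331  0.194  0.619  1.794 -0.118  1.195 -0.029] F [ 0.2   1.04 -0.6 ] T [-0.046  0.018 -0.051] g 0.0019
turn [-0.17 -0.18  0.16] shift before turn [ 8.714 -2.632 -1.542] shift after turn [ 8.702 -2.651 -1.577]
```

Request:
jog_arm:
  targets:
    - [0,0,0,2.5,-2.6,-1.6,0]
    - [0,0,0,4,0,0,0]
    - [0,0,0,2,0,0,0]
    - [0,0,0,0,0,0,0]
    - [0,0,0,0,0,0,0]

```text
time: 2.9
position: [0.5187, -0.1612, 0.0875]
tool_rot: [0.268, 1.553, -0.268]
ft_force: [-0.2, -0.3, 0.1]
grip_width: 0.004
```

```bash
python3 -c "
from h import *
to(*cw(-29.7,29.7),.080,-20)
p,d=get_image('side');cv2.imwrite('pics/side1.png',cv2.resize(p[170:300,220:380,::-1],None,fx=4,fy=4))
p,d=get_image('scene');cv2.imwrite('pics/scene1.png',cv2.resize(p[150:280,230:390,::-1],None,fx=4,fy=4));st()"
```

```text
t 2.9 p [ 518.69 -161.18   87.52] x [ 1.5e-03 -1.0e-04 -1.0e+00] jaw az -19.55 q [-0.291  0.254  0.614  1.914 -0.171  1.023  0.056] F [-0.21 -0.34  0.08] T [-0.107  0.102  0.058] g 0.0043
turn [ 0.45  0.08 -0.03] shift before turn [ 0.751 -0.757 -0.222] shift after turn [ 0.752 -0.759 -0.215]
t 3.0 p [ 518.83 -161.45   87.83] x [ 2.3e-03 -1.0e-04 -1.0e+00] jaw az -19.58 q [-0.291  0.254  0.615  1.914 -0.171  1.023  0.057] F [ 0.22  0.69 -0.48] T [-0.046  0.057  0.005] g 0.0069
```

View pics/side1.png

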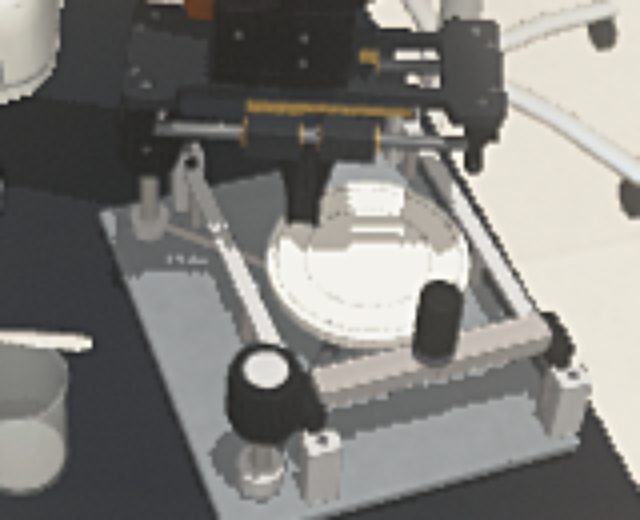

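Request:
jog_arm:
  targets:
    - [0,0,0,0,-0.4,-0.1,0]
    - [0,0,0,0.2,-0.3,-0.1,0]
    - [0,0,0,0.25,0,0,0]
    - [0,0,0,0,0,0,0]
    - [0,0,0,0,0,0,0]

```text
time: 3.62
position: [0.5135, -0.1673, 0.082]
tool_rot: [0.268, 1.554, -0.268]
ft_force: [0.0, 0.6, -0.5]
grip_width: 0.007
```

```bash
python3 -c "
from h import *
to(*cw(-29.7,29.7),.080,-20)"
```

```text
t 3.625 p [ 513.54 -167.31   82.  ] x [-0.e+00  1.e-04 -1.e+00] jaw az -19.6 q [-0.281  0.257  0.617  1.925 -0.174  1.013  0.072] F [ 0.02  0.56 -0.54] T [-0.141  0.082 -0.009] g 0.0066
turn [ 0.4  -0.   -0.01] shift before turn [ 0.2   -0.006  0.06 ] shift after turn [ 0.2   -0.006  0.06 ]
```

Request:
jog_arm:
  targets:
    - [0,0,0,0.05,0,0,0]
    - [0,0,0,0.05,0,0,0]
    - [0,0,0,0.05,0,0,0]
    - [0,0,0,0,0,0,0]

```text
time: 4.12
position: [0.5135, -0.1674, 0.0805]
tool_rot: [0.269, 1.554, -0.268]
ft_force: [0.4, 0.4, -0.2]
grip_width: 0.003
```

Request:
jog_arm:
  targets:
    - [0,0,0,0.03,0,0,0]
    - [0,0,0,0.02,0,0,0]

```text
time: 4.38
position: [0.5135, -0.1674, 0.08]
tool_rot: [0.269, 1.554, -0.268]
ft_force: [0.9, 0.4, -1.0]
grip_width: 0.007
```

Request:
jog_arm:
  targets:
    - [0,0,0,0.02,0,0,0]
    - [0,0,0,0.02,0,0,0]

```text
time: 4.62
position: [0.5135, -0.1675, 0.0796]
tool_rot: [0.269, 1.554, -0.269]
ft_force: [-0.1, -0.2, -0.0]
grip_width: 0.005
```

Request:
jog_arm:
  targets:
    - [0,0,0,0.02,0,0,0]
    - [0,0,0,0.02,0,0,0]

```text
time: 4.88
position: [0.5135, -0.1675, 0.0793]
tool_rot: [0.269, 1.554, -0.268]
ft_force: [0.3, -0.5, 0.7]
grip_width: 0.006
```

Request:
jog_arm:
  targets:
    - [0,0,0,0.02,0,0,0]
    - [0,0,0,0.02,0,0,0]

```text
time: 5.12
position: [0.5135, -0.1675, 0.0789]
tool_rot: [0.269, 1.554, -0.268]
ft_force: [-0.3, -1.0, 1.9]
grip_width: 0.005
```

Request:
jog_arm:
  targets:
    - [0,0,0,0.02,0,0,0]

```text
time: 5.25
position: [0.5136, -0.1675, 0.0788]
tool_rot: [0.269, 1.554, -0.268]
ft_force: [-0.5, 0.1, 1.4]
grip_width: 0.005
```

Request:
jog_arm:
  targets:
    - [0,0,0,0.02,0,0,0]

```text
time: 5.38
position: [0.5136, -0.1675, 0.0786]
tool_rot: [0.269, 1.554, -0.268]
ft_force: [-0.8, 0.4, 2.1]
grip_width: 0.005
```

Request:
jog_arm:
  targets:
    - [0,0,0,0.01,0,0,0]

```text
time: 5.5
position: [0.5136, -0.1675, 0.0785]
tool_rot: [0.269, 1.554, -0.268]
ft_force: [0.1, 1.4, 3.6]
grip_width: 0.004
```

Request:
jog_arm:
  targets:
    - [0,0,0,-1.2,0,0,0]
    - [0,0,0,0,2.2,5.5,0]
    - [0,0,0,0,0,0,0]
    - [0,0,0,0,0,0,0]

```text
time: 6.0
position: [0.5723, -0.1654, 0.0903]
tool_rot: [0.268, 1.555, -0.269]
ft_force: [-0.6, -0.1, -0.3]
grip_width: 0.004
```

```bash
python3 -c "
from h import *
to(*cw(29.7,29.7),.085,-20)"
```

```text
t 6.0 p [ 572.35 -165.45   90.33] x [-1.e-03 -6.e-04 -1.e+00] jaw az -19.6 q [-0.263  0.367  0.602  1.781 -0.233  1.066  0.079] F [-0.64 -0.12 -0.31] T [-0.139  0.077  0.031] g 0.0044
turn [ 0.4  -0.04  0.05] shift before turn [0.533 0.071 0.09 ] shift after turn [0.533 0.072 0.089]
```

Request:
jog_arm:
  targets:
    - [0,0,0,0.3,0,0.1,0]
    - [0,0,0,0.1,0,0,0]
    - [0,0,0,0.1,0,0,0]
    - [0,0,0,0.02,0,0,0]

```text
time: 6.5
position: [0.5735, -0.1655, 0.0853]
tool_rot: [0.269, 1.554, -0.268]
ft_force: [-1.3, -0.5, 0.7]
grip_width: 0.005
```

Request:
jog_arm:
  targets:
    - [0,0,0,0.02,0,0,0]
    - [0,0,0,0.02,0,0,0]

```text
time: 6.75
position: [0.5736, -0.1655, 0.0848]
tool_rot: [0.269, 1.554, -0.268]
ft_force: [1.3, -0.9, -0.2]
grip_width: 0.003
```

Request:
jog_arm:
  targets:
    - [0,0,0,0.02,0,0,0]
    - [0,0,0,0.02,0,0,0]

```text
time: 7.0
position: [0.5737, -0.1655, 0.0844]
tool_rot: [0.269, 1.554, -0.269]
ft_force: [-0.0, 0.2, -0.2]
grip_width: 0.002
```

Request:
jog_arm:
  targets:
    - [0,0,0,0.02,0,0,0]
    - [0,0,0,0.02,0,0,0]

```text
time: 7.25
position: [0.5736, -0.1655, 0.0839]
tool_rot: [0.269, 1.554, -0.268]
ft_force: [0.4, -0.1, -0.1]
grip_width: 0.005
```

Request:
jog_arm:
  targets:
    - [0,0,0,0.02,0,0,0]
    - [0,0,0,0.02,0,0,0]

```text
time: 7.5
position: [0.5736, -0.1655, 0.0835]
tool_rot: [0.269, 1.554, -0.269]
ft_force: [-0.4, 0.7, 0.9]
grip_width: 0.006
```

Request:
jog_arm:
  targets:
    - [0,0,0,0.02,0,0,0]
    - [0,0,0,0.02,0,0,0]

```text
time: 7.75
position: [0.5736, -0.1655, 0.0832]
tool_rot: [0.269, 1.554, -0.268]
ft_force: [-0.9, -0.1, -0.0]
grip_width: 0.008
```

Request:
jog_arm:
  targets:
    - [0,0,0,0.02,0,0,0]

```text
time: 7.88
position: [0.5737, -0.1655, 0.083]
tool_rot: [0.269, 1.554, -0.268]
ft_force: [0.2, 0.2, 0.7]
grip_width: 0.004
```

Request:
jog_arm:
  targets:
    - [0,0,0,0.02,0,0,0]

```text
time: 8.0
position: [0.5737, -0.1656, 0.0828]
tool_rot: [0.269, 1.554, -0.269]
ft_force: [-0.0, -0.0, -0.1]
grip_width: 0.005
```

Request:
jog_arm:
  targets:
    - [0,0,0,0.02,0,0,0]

```text
time: 8.12
position: [0.5737, -0.1655, 0.0827]
tool_rot: [0.269, 1.554, -0.268]
ft_force: [0.4, -1.4, 0.7]
grip_width: 0.009
```

Request:
jog_arm:
  targets:
    - [0,0,0,0.02,0,0,0]

```text
time: 8.25
position: [0.5737, -0.1656, 0.0826]
tool_rot: [0.269, 1.554, -0.268]
ft_force: [0.6, -1.0, 2.0]
grip_width: 0.004
```

Request:
jog_arm:
  targets:
    - [0,0,0,0.02,0,0,0]

```text
time: 8.38
position: [0.5737, -0.1656, 0.0824]
tool_rot: [0.269, 1.554, -0.268]
ft_force: [-1.3, 0.0, 1.7]
grip_width: 0.003
```

Request:
jog_arm:
  targets:
    - [0,0,0,0.02,0,0,0]

```text
time: 8.5
position: [0.5738, -0.1656, 0.0822]
tool_rot: [0.269, 1.554, -0.268]
ft_force: [-1.0, 0.7, 2.5]
grip_width: 0.0
```

Request:
jog_arm:
  targets:
    - [0,0,0,0.02,0,0,0]

```text
time: 8.62
position: [0.5738, -0.1656, 0.082]
tool_rot: [0.269, 1.554, -0.268]
ft_force: [-0.7, 0.6, 4.1]
grip_width: 0.004
```

Request:
jog_arm:
  targets:
    - [0,0,0,0,0,0,0]

```text
time: 8.75
position: [0.5738, -0.1656, 0.082]
tool_rot: [0.269, 1.554, -0.268]
ft_force: [-1.0, -0.0, 4.2]
grip_width: 0.006
```

Request:
jog_arm:
  targets:
    - [0,0,0,-1.0,0,0,0]
    - [0,0,0,0,-5.5,2.2,0]
    - [0,0,0,0,0,0,0]
    - [0,0,0,0,0,0,0]

```text
time: 9.25
position: [0.5756, -0.2248, 0.0917]
tool_rot: [0.27, 1.554, -0.269]
ft_force: [0.3, 0.6, -1.3]
grip_width: 0.007
```

```bash
python3 -c "
from h import *
to(*cw(29.7,-29.7),.082,-20)"
```

```text
t 9.25 p [ 575.6  -224.8    91.67] x [-4.e-04  5.e-04 -1.e+00] jaw az -19.67 q [-0.166  0.416  0.615  1.723 -0.266  1.088  0.19 ] F [ 0.32  0.63 -1.29] T [-0.034  0.097 -0.002] g 0.0066
turn [ 0.33 -0.03 -0.02] shift before turn [0.967 0.045 0.018] shift after turn [0.967 0.046 0.017]
```

Request:
jog_arm:
  targets:
    - [0,0,0,0.5,0,0,0]
    - [0,0,0,0.2,0,0,0]
    - [0,0,0,0.15,0,0,0]
    - [0,0,0,0.03,0,0,0]
    - [0,0,0,0,0,0,0]

```text
time: 9.88
position: [0.5759, -0.2247, 0.083]
tool_rot: [0.269, 1.554, -0.268]
ft_force: [-0.2, -0.8, -0.0]
grip_width: 0.01
```

Request:
jog_arm:
  targets:
    - [0,0,0,0.02,0,0,0]
    - [0,0,0,0.02,0,0,0]

```text
time: 10.12
position: [0.576, -0.2248, 0.0826]
tool_rot: [0.269, 1.554, -0.269]
ft_force: [-0.5, -0.2, 0.1]
grip_width: 0.006
```

Request:
jog_arm:
  targets:
    - [0,0,0,0.02,0,0,0]
    - [0,0,0,0.02,0,0,0]

```text
time: 10.38
position: [0.5759, -0.2247, 0.0822]
tool_rot: [0.269, 1.554, -0.268]
ft_force: [-1.4, -0.9, 0.2]
grip_width: 0.003
```

Request:
jog_arm:
  targets:
    - [0,0,0,0.02,0,0,0]

```text
time: 10.5
position: [0.5759, -0.2247, 0.0819]
tool_rot: [0.269, 1.554, -0.268]
ft_force: [1.1, 1.0, 0.0]
grip_width: 0.003
```

Request:
jog_arm:
  targets:
    - [0,0,0,0.02,0,0,0]

```text
time: 10.62
position: [0.5759, -0.2247, 0.0817]
tool_rot: [0.269, 1.554, -0.268]
ft_force: [-0.7, 0.3, -0.2]
grip_width: 0.003
```

Request:
jog_arm:
  targets:
    - [0,0,0,0.02,0,0,0]
    - [0,0,0,0.02,0,0,0]

```text
time: 10.88
position: [0.5759, -0.2247, 0.0814]
tool_rot: [0.269, 1.554, -0.268]
ft_force: [-1.5, -0.0, -0.2]
grip_width: 0.004
```

Request:
jog_arm:
  targets:
    - [0,0,0,0.02,0,0,0]
    - [0,0,0,0.02,0,0,0]

```text
time: 11.12
position: [0.5759, -0.2247, 0.081]
tool_rot: [0.269, 1.554, -0.269]
ft_force: [0.8, -0.2, 0.4]
grip_width: 0.008
```

Request:
jog_arm:
  targets:
    - [0,0,0,0.02,0,0,0]

```text
time: 11.25
position: [0.576, -0.2247, 0.0808]
tool_rot: [0.269, 1.554, -0.268]
ft_force: [0.2, 0.3, 0.2]
grip_width: 0.001
```

Request:
jog_arm:
  targets:
    - [0,0,0,0.02,0,0,0]

```text
time: 11.38
position: [0.576, -0.2247, 0.0807]
tool_rot: [0.269, 1.554, -0.268]
ft_force: [0.5, 0.3, 0.6]
grip_width: 0.006
```

Request:
jog_arm:
  targets:
    - [0,0,0,0.02,0,0,0]

```text
time: 11.5
position: [0.576, -0.2248, 0.0805]
tool_rot: [0.269, 1.554, -0.268]
ft_force: [-0.9, -0.0, 2.0]
grip_width: 0.004
```

Request:
jog_arm:
  targets:
    - [0,0,0,0.02,0,0,0]

```text
time: 11.62
position: [0.576, -0.2247, 0.0804]
tool_rot: [0.269, 1.554, -0.268]
ft_force: [-0.7, -0.2, 2.4]
grip_width: 0.01
```

Request:
jog_arm:
  targets:
    - [0,0,0,0.02,0,0,0]

```text
time: 11.75
position: [0.576, -0.2247, 0.0802]
tool_rot: [0.269, 1.554, -0.268]
ft_force: [-1.4, -0.3, 2.8]
grip_width: 0.005
```

Request:
jog_arm:
  targets:
    - [0,0,0,0.02,0,0,0]

```text
time: 11.88
position: [0.576, -0.2247, 0.08]
tool_rot: [0.269, 1.554, -0.268]
ft_force: [-1.3, 0.5, 3.6]
grip_width: 0.007
```

Request:
jog_arm:
  targets:
    - [0,0,0,0,0,0,0]

```text
time: 12.0
position: [0.576, -0.2247, 0.08]
tool_rot: [0.269, 1.554, -0.268]
ft_force: [-1.4, 1.1, 3.7]
grip_width: 0.008
```

Request:
jog_arm:
  targets:
    - [0,0,0,-0.8,0,0,0]
    - [0,0,0,0,-2.2,-5.5,0]
    - [0,0,0,0.4,0,0,0]
    - [0,0,0,0.3,0,0,0]
    - [0,0,0,0.1,0,0,0]
    - [0,0,0,0,0,0,0]

```text
time: 12.75
position: [0.5176, -0.2269, 0.0798]
tool_rot: [0.267, 1.554, -0.268]
ft_force: [0.8, 0.7, 0.8]
grip_width: 0.001
```

```bash
python3 -c "
from h import *
to(*cw(-29.7,-29.7),.078,-20)"
```

```text
t 12.75 p [ 517.6  -226.91   79.82] x [ 3.e-04 -6.e-04 -1.e+00] jaw az -19.55 q [-0.183  0.32   0.64   1.867 -0.221  1.025  0.206] F [0.79 0.72 0.8 ] T [-0.108  0.096 -0.014] g 0.0006
turn [0.45 0.03 0.03] shift before turn [ 0.182 -0.035 -0.096] shift after turn [ 0.182 -0.036 -0.096]
```

Request:
jog_arm:
  targets:
    - [0,0,0,0.05,0,0,0]
    - [0,0,0,0.05,0,0,0]
    - [0,0,0,0.02,0,0,0]

```text
time: 13.12
position: [0.5167, -0.227, 0.0785]
tool_rot: [0.269, 1.554, -0.269]
ft_force: [-0.6, 0.4, -0.1]
grip_width: 0.004
```

Request:
jog_arm:
  targets:
    - [0,0,0,0.02,0,0,0]
    - [0,0,0,0.02,0,0,0]

```text
time: 13.38
position: [0.5167, -0.227, 0.0782]
tool_rot: [0.269, 1.554, -0.269]
ft_force: [1.3, -0.6, -0.4]
grip_width: 0.005
```

Request:
jog_arm:
  targets:
    - [0,0,0,0.02,0,0,0]
    - [0,0,0,0.02,0,0,0]

```text
time: 13.62
position: [0.5167, -0.227, 0.0778]
tool_rot: [0.269, 1.554, -0.268]
ft_force: [1.3, 0.5, 0.3]
grip_width: 0.004
```

Request:
jog_arm:
  targets:
    - [0,0,0,0.02,0,0,0]
    - [0,0,0,0.02,0,0,0]

```text
time: 13.88
position: [0.5167, -0.227, 0.0773]
tool_rot: [0.269, 1.554, -0.269]
ft_force: [-0.1, 0.0, -0.3]
grip_width: 0.007
```

Request:
jog_arm:
  targets:
    - [0,0,0,0.02,0,0,0]

```text
time: 14.0
position: [0.5167, -0.227, 0.0771]
tool_rot: [0.269, 1.554, -0.268]
ft_force: [0.6, -0.1, -0.6]
grip_width: 0.007
```

Request:
jog_arm:
  targets:
    - [0,0,0,0.02,0,0,0]

```text
time: 14.12
position: [0.5167, -0.227, 0.077]
tool_rot: [0.269, 1.554, -0.269]
ft_force: [-0.5, 0.2, 0.1]
grip_width: 0.002
```

Request:
jog_arm:
  targets:
    - [0,0,0,0.02,0,0,0]

```text
time: 14.25
position: [0.5168, -0.227, 0.0768]
tool_rot: [0.269, 1.554, -0.268]
ft_force: [-0.4, 0.7, 1.4]
grip_width: 0.006
```

Request:
jog_arm:
  targets:
    - [0,0,0,0.02,0,0,0]

```text
time: 14.38
position: [0.5168, -0.227, 0.0767]
tool_rot: [0.269, 1.554, -0.268]
ft_force: [-0.0, 0.6, 2.8]
grip_width: 0.005
```

Request:
jog_arm:
  targets:
    - [0,0,0,0.02,0,0,0]

```text
time: 14.5
position: [0.5168, -0.227, 0.0766]
tool_rot: [0.269, 1.554, -0.268]
ft_force: [-0.6, 0.9, 2.6]
grip_width: 0.006
```

Request:
jog_arm:
  targets:
    - [0,0,0,0.02,0,0,0]

```text
time: 14.62
position: [0.5168, -0.227, 0.0764]
tool_rot: [0.269, 1.554, -0.268]
ft_force: [-1.4, 0.7, 4.2]
grip_width: 0.007
```

Request:
jog_arm:
  targets:
    - [0,0,0,0.02,0,0,0]

```text
time: 14.75
position: [0.5168, -0.227, 0.0763]
tool_rot: [0.269, 1.554, -0.268]
ft_force: [-1.3, -0.5, 4.9]
grip_width: 0.006
```

Request:
jog_arm:
  targets:
    - [0,0,0,-4.5,0,0,1]
    - [0,0,0,-4.5,0,-1,6]
    - [0,0,0,0,4.5,-5,6]
    - [0,0,0,0,4.6,-4.7,6]
    - [0,0,0,0,0,0,6]
    - [0,0,0,0,0,0,6]
  squeeze: 35

```text
time: 15.5
position: [0.4504, -0.1127, 0.166]
tool_rot: [0.268, 1.553, -0.268]
ft_force: [-0.4, -0.7, -0.4]
grip_width: 0.597
```

```bash
python3 -c "
from h import *
to(*cw(-95,95),.1,-20)
p,d=get_image('wrist');cv2.imwrite('pics/wrist2.png',p[:,:,::-1])"
```

```text
t 15.5 p [ 450.38 -112.72  166.05] x [ 1.e-03 -1.e-04 -1.e+00] jaw az -19.58 q [-0.413 -0.046  0.592  2.011  0.028  1.168 -0.174] F [-0.38 -0.75 -0.37] T [-0.064  0.056 -0.011] g 0.5974
turn [ 0.42  0.05 -0.01] shift before turn [ 6.604  0.576 -0.666] shift after turn [ 6.605  0.572 -0.664]
```

View pics/wrist2.png

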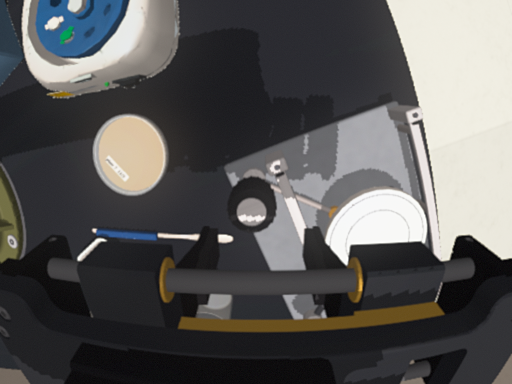

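```bash
cat >> h.py <<'E'
def wcloud(d,s):
    c=camera_info("wrist");K=c["intrinsics"];v,u=np.mgrid[0:d.shape[0],0:d.shape[1]]
    a=(u-K[0,2])/K[0,0];b=(v-K[1,2])/K[1,1];r=np.hypot(a,b)+1e-9;t=np.tan(r)/r
    P=np.stack([a*t*d,-b*t*d,-d],-1);M=c["mount"];P=P@M[:3,:3].T+M[:3,3]
    W=R.from_rotvec(s["tool_rot"]).as_matrix();return P@W.T+s["position"]
def knob(side):
    s=get_state();p,d=get_image("wrist");P=wcloud(d,s);k=cw(-95,95 if side=="l" else -95)
    m=(d>0)&(P[...,2]>.105)&(P[...,2]<.117)&(np.hypot(P[...,0]-k[0],P[...,1]-k[1])<.03)
    q=P[m];f=q[abs(q[:,2]-np.median(q[:,2]))<.002]
    hull=cv2.convexHull(f[:,:2].astype(np.float32));(x,y),r=cv2.minEnclosingCircle(hull)
    g=p.max(-1)>120; w=P[m&g]
    print("expected",k.round(4),"n",len(q),"circle",round(x,4),round(y,4),round(r,4),"cap mean",w.mean(0).round(4),len(w))
    return p
E
python3 -c "
from h import *
knob('l')"
```

```text
expected [ 0.4461 -0.1051] n 1819 circle 0.4454 -0.1048 0.0174 cap mean [ 0.4454 -0.1053  0.1118] 623
```

Request:
jog_arm:
  targets:
    - [0,0,0,0,0.6,-0.7,6]
    - [0,0,0,0,0,0,6]
    - [0,0,0,3,0,0,6]
    - [0,0,0,2,0,0,6]
    - [0,0,0,1.6,0,0,6]
    - [0,0,0,0,0,0,6]
    - [0,0,0,0,0,0,6]

```text
time: 16.48
position: [0.4461, -0.1047, 0.1005]
tool_rot: [0.269, 1.553, -0.269]
ft_force: [-0.5, -0.0, 0.5]
grip_width: 0.691
```

```bash
python3 -c "
from h import *
to(.4454,-.105,.1,-20)"
```

```text
t 16.475 p [ 446.11 -104.68  100.54] x [ 1.e-03 -1.e-04 -1.e+00] jaw az -19.62 q [-0.412  0.027  0.597  2.096 -0.018  1.022 -0.148] F [-0.5  -0.04  0.54] T [-0.106  0.056  0.008] g 0.6907
turn [ 0.38  0.06 -0.01] shift before turn [ 0.053 -0.054 -0.057] shift after turn [ 0.054 -0.054 -0.056]
```

Aligned within 1 mm; grip.

Request:
jog_arm:
  targets:
    - [0,0,0,0,-0.05,-0.05,4]
    - [0,0,0,0,0,0,3]
    - [0,0,0,0,0,0,3]
    - [0,0,0,0,0,0,3]
    - [0,0,0,0,0,0,3]
  squeeze: 35

```text
time: 17.1
position: [0.446, -0.1051, 0.1004]
tool_rot: [0.268, 1.552, -0.269]
ft_force: [3.7, -1.3, -1.9]
grip_width: 0.39
```

Request:
jog_arm:
  targets:
    - [0,0,0,0,0,0,3]

```text
time: 17.23
position: [0.4459, -0.1051, 0.1003]
tool_rot: [0.268, 1.552, -0.269]
ft_force: [5.1, -1.5, -2.1]
grip_width: 0.392
```

```bash
python3 -c "
from h import *
st()"
```

```text
t 17.225 p [ 445.93 -105.06  100.34] x [ 2.3e-03 -5.0e-04 -1.0e+00] jaw az -19.61 q [-0.412  0.026  0.598  2.097 -0.017  1.021 -0.148] F [ 5.1  -1.5  -2.06] T [-0.363 -0.933  0.001] g 0.3922
```

Request:
jog_arm:
  targets:
    - [-4,0,0,0,0,0,3]
    - [-5,0,0,0,0,0,3]
    - [-5,0,0,0,0,0,3]
    - [-5,0,0,0,0,0,3]
    - [0,0,0,0,0,0,3]
    - [0,0,0,0,0,0,3]

```text
time: 17.98
position: [0.4461, -0.1051, 0.1003]
tool_rot: [0.007, 1.568, -0.009]
ft_force: [5.6, -2.3, -2.0]
grip_width: 0.395
```

```bash
python3 -c "
from h import *
st()"
```

```text
t 17.975 p [ 446.09 -105.09  100.34] x [ 2.6e-03 -8.0e-04 -1.0e+00] jaw az -0.58 q [-0.406  0.026  0.592  2.097 -0.017  1.02   0.184] F [ 5.61 -2.31 -2.01] T [-0.434 -1.032  0.144] g 0.3954
```

Request:
jog_arm:
  targets:
    - [0,0,0,0,0,0,6]
    - [0,0,0,0,0,0,6]
    - [0,0,0,-3,0,0,6]
    - [0,0,0,-4,0,0,6]
    - [0,0,0,0,-6.2,0.2,6]
    - [0,0,0,0,-6.2,0.3,6]
    - [0,0,0,0,-6.2,0.3,6]
    - [10,0,0,0,0,0,6]
    - [10,0,0,0,0,0,6]
    - [10,0,0,0,0,0,6]

```text
time: 19.23
position: [0.45, -0.2905, 0.1693]
tool_rot: [0.424, 1.532, -0.423]
ft_force: [-0.3, 0.2, 0.2]
grip_width: 0.692
```

Request:
jog_arm:
  targets:
    - [10,0,0,0,0,0,6]
    - [10,0,0,0,0,0,6]
    - [10,0,0,0,0,0,6]
    - [0,0,0,0,0,0,6]
    - [0,0,0,0,0,0,6]

```text
time: 19.85
position: [0.4506, -0.2905, 0.1697]
tool_rot: [0.822, 1.411, -0.821]
ft_force: [0.4, -0.5, 0.0]
grip_width: 0.692
```

```bash
python3 -c "
from h import *
p=knob('r');cv2.imwrite('pics/wrist3.png',p[:,:,::-1])
to(*cw(-95,-95),.1,-60)"
```

```text
expected [ 0.4541 -0.2949] n 1727 circle 0.4545 -0.2958 0.0177 cap mean [ 0.4543 -0.2954  0.1118] 583
t 19.9 p [ 450.71 -290.61  169.79] x [-5.e-04  6.e-04 -1.e+00] jaw az -60.47 q [-0.309  0.172  0.919  1.854 -0.148  1.187 -0.396] F [-0.37 -0.08 -0.59] T [-0.105  0.205  0.036] g 0.6886
turn [-0.47 -0.04  0.01] shift before turn [6.979 0.082 0.544] shift after turn [6.979 0.077 0.54 ]
```

View pics/wrist3.png

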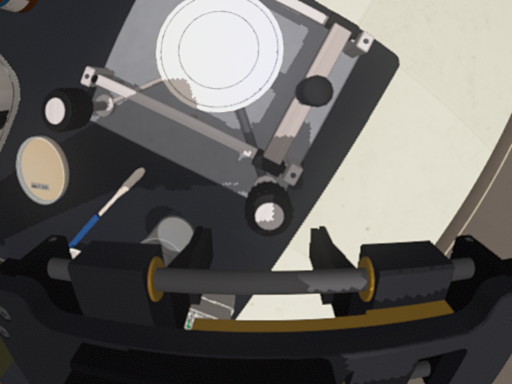

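Request:
jog_arm:
  targets:
    - [0,0,0,0,0.1,0.6,6]
    - [0,0,0,3,0,0,6]
    - [0,0,0,2.4,0,0,6]
    - [0,0,0,1.6,0,0,6]
    - [0,0,0,0,0,0,6]
    - [0,0,0,0,0,0,6]

```text
time: 20.65
position: [0.4553, -0.2961, 0.1007]
tool_rot: [0.824, 1.408, -0.823]
ft_force: [-0.0, 0.1, -0.3]
grip_width: 0.688
```

```bash
python3 -c "
from h import *
to(.4544,-.2955,.1,-60)"
```

```text
t 20.65 p [ 455.29 -296.12  100.73] x [ 1.2e-03 -6.0e-04 -1.0e+00] jaw az -60.61 q [-0.247  0.288  0.889  1.909 -0.256  1.061 -0.31 ] F [-0.04  0.1  -0.3 ] T [-0.093  0.146  0.031] g 0.688
turn [-0.61  0.06 -0.04] shift before turn [ 0.073 -0.047 -0.098] shift after turn [ 0.073 -0.046 -0.099]
```

Request:
jog_arm:
  targets:
    - [0,0,0,0,-0.05,-0.1,4]
    - [0,0,0,0,0,0,3]
    - [0,0,0,0,0,0,3]
    - [0,0,0,0,0,0,3]
    - [0,0,0,0,0,0,3]
    - [0,0,0,0,0,0,3]

```text
time: 21.4
position: [0.454, -0.2951, 0.1001]
tool_rot: [0.824, 1.409, -0.824]
ft_force: [1.2, -0.7, 1.1]
grip_width: 0.39
```

```bash
python3 -c "
from h import *
st()"
```

```text
t 21.4 p [ 454.   -295.08  100.07] x [ 4.e-04 -1.e-04 -1.e+00] jaw az -60.61 q [-0.249  0.285  0.89   1.913 -0.254  1.059 -0.312] F [ 1.15 -0.7   1.12] T [-0.081  0.081 -0.026] g 0.3904
```

Turn CCW 60.5° total.

Request:
jog_arm:
  targets:
    - [-4,0,0,0,0,0,3]
    - [-6,0,0,0,0,0,3]
    - [-6,0,0,0,0,0,3]
    - [-6,0,0,0,0,0,3]
    - [-6,0,0,0,0,0,3]
    - [0,0,0,0,0,0,3]

```text
time: 22.15
position: [0.4539, -0.295, 0.1001]
tool_rot: [0.447, 1.524, -0.446]
ft_force: [0.9, 0.2, 0.7]
grip_width: 0.397
```

```bash
python3 -c "
from h import *
st()"
```

```text
t 22.15 p [ 453.91 -295.01  100.05] x [ 3.e-04  2.e-04 -1.e+00] jaw az -32.66 q [-0.178  0.264  0.802  1.911 -0.218  1.054  0.145] F [0.85 0.25 0.68] T [-0.018  0.031  0.17 ] g 0.397
```

Request:
jog_arm:
  targets:
    - [-6,0,0,0,0,0,3]
    - [-6,0,0,0,0,0,3]
    - [-6,0,0,0,0,0,3]
    - [-6,0,0,0,0,0,3]
    - [-6,0,0,0,0,0,3]
    - [-2.5,0,0,0,0,0,3]
    - [0,0,0,0,0,0,3]

```text
time: 23.02
position: [0.4543, -0.2952, 0.1002]
tool_rot: [0.003, 1.57, -0.004]
ft_force: [1.8, -1.5, 1.8]
grip_width: 0.395
```

```bash
python3 -c "
from h import *
st()"
```

```text
t 23.025 p [ 454.3  -295.18  100.25] x [ 1.2e-03 -2.0e-04 -1.0e+00] jaw az -0.24 q [-0.103  0.247  0.712  1.909 -0.186  1.05   0.683] F [ 1.82 -1.47  1.77] T [-0.011 -0.464 -0.051] g 0.3947
```

Request:
jog_arm:
  targets:
    - [0,0,0,0,0,0,6]
    - [0,0,0,0,0,0,6]
    - [0,0,0,-3,0,0,6]
    - [0,0,0,-6,0,0,1]
    - [0,0,0,-5,0,0,0]
    - [0,0,0,-5,0,0,0]
    - [0,0,0,0,0,0,0]
    - [0,0,0,0,0,0,0]

```text
time: 24.02
position: [0.4534, -0.2946, 0.2891]
tool_rot: [0.002, 1.572, -0.001]
ft_force: [0.3, -0.7, -0.9]
grip_width: 0.204
```

```bash
cat >> h.py <<'E'
def bedfit(names=("scene","side","wrist"),tag=""):
    for n in names:
        s=get_state();p,d=get_image(n);P=wcloud(d,s) if n=="wrist" else cloud(n,d)
        cv2.imwrite(f"pics/{n}{tag}.png",p[:,:,::-1])
        hsv=cv2.cvtColor(p,cv2.COLOR_RGB2HSV)
        m=(d>0)&(np.hypot(P[...,0]-C[0],P[...,1]-C[1])<.05)&(hsv[...,2]>185)&(hsv[...,1]<40)&(P[...,2]>.05)&(P[...,2]<.07)
        q=P[m]
        if len(q)<50: print(n,"few",len(q));continue
        xy=np.c_[(q[:,:2]-C)@EX,(q[:,:2]-C)@EY];A=np.c_[xy,np.ones(len(q))];z=q[:,2]
        for _ in range(4):
            a,*_r=np.linalg.lstsq(A,z,rcond=None);r=z-A@a;k=abs(r)<2.5*r.std();A=A[k];z=z[k]
        fl=(-a[0]+a[1])/2**.5*55;bl=(a[0]+a[1])/2**.5*55
        print(n,len(z),"slopes",a.round(4),"rim mm: FL(+)",fl.round(2),"BL(+)",bl.round(2),"std",r.std().round(5))
E
python3 -c "
from h import *
bedfit(tag='4');st()"
```

```text
scene 563 slopes [-0.0002  0.0001  0.0602] rim mm: FL(+) 0.01 BL(+) -0.0 std 0.00102
side 874 slopes [0.0017 0.0009 0.0606] rim mm: FL(+) -0.03 BL(+) 0.1 std 0.00106
wrist 4476 slopes [-0.0002  0.0014  0.0602] rim mm: FL(+) 0.06 BL(+) 0.05 std 0.00075
t 24.175 p [ 453.1  -294.45  288.29] x [-0.0028  0.001  -1.    ] jaw az -0.11 q [-0.169  0.069  0.737  1.674 -0.046  1.42   0.573] F [ 0.63 -0.02 -0.22] T [-0.117  0.034 -0.027] g 0.0758
```

View pics/side4.png

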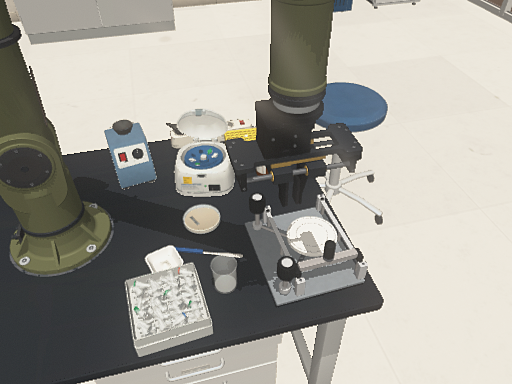

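View pics/scene4.png

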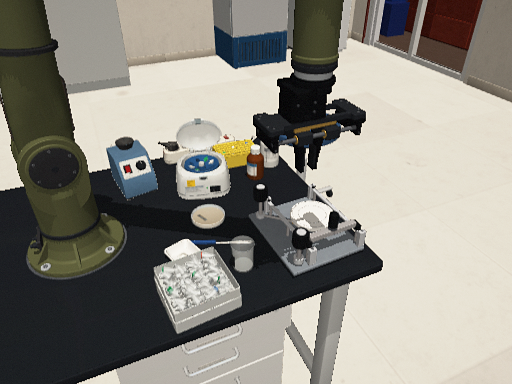

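Request:
jog_arm:
  targets:
    - [-2.5,0,0,0,-1,5,0]
    - [0,0,0,0,-1.4,4.7,0]
    - [0,0,0,6,0,0,0]
    - [0,0,0,6,0,0,0]
    - [0,0,0,0,0,0,0]
    - [0,0,0,0,0,0,0]

```text
time: 24.92
position: [0.552, -0.3178, 0.1717]
tool_rot: [-0.033, 1.569, 0.032]
ft_force: [0.1, -0.3, 1.0]
grip_width: 0.001
```

```bash
python3 -c "
from h import *
to(*cw(0,-119),.105,2.4)"
```

```text
t 24.925 p [ 551.96 -317.79  171.67] x [ 0.0015 -0.001  -1.    ] jaw az 2.37 q [-0.082  0.395  0.719  1.601 -0.271  1.246  0.727] F [ 0.14 -0.31  1.03] T [-0.132  0.014 -0.013] g 0.0008
turn [-0.03  0.08  0.06] shift before turn [ 6.667  0.305 -0.194] shift after turn [ 6.667  0.298 -0.184]
```

Request:
jog_arm:
  targets:
    - [0,0,0,2.5,0,-0.2,0]
    - [0,0,0,2.5,0,0,0]
    - [0,0,0,1.6,0,0,0]
    - [0,0,0,0,0,0,0]
    - [0,0,0,0,0,0,0]

```text
time: 25.55
position: [0.5503, -0.3178, 0.1056]
tool_rot: [-0.034, 1.568, 0.032]
ft_force: [0.0, 0.8, -0.0]
grip_width: 0.007
```

```bash
python3 -c "
from h import *
to(*cw(0,-106),.105,2.4)
p,d=get_image('side');cv2.imwrite('pics/side5.png',cv2.resize(p[170:300,220:380,::-1],None,fx=4,fy=4))"
```

```text
t 25.55 p [ 550.3  -317.82  105.65] x [ 0.0024 -0.001  -1.    ] jaw az 2.39 q [-0.061  0.453  0.694  1.67  -0.315  1.13   0.76 ] F [ 0.02  0.79 -0.  ] T [-0.065  0.057  0.091] g 0.0069
turn [-0.01  0.14  0.06] shift before turn [ 0.063  1.593 -0.018] shift after turn [ 0.065  1.593 -0.018]
```

View pics/side5.png

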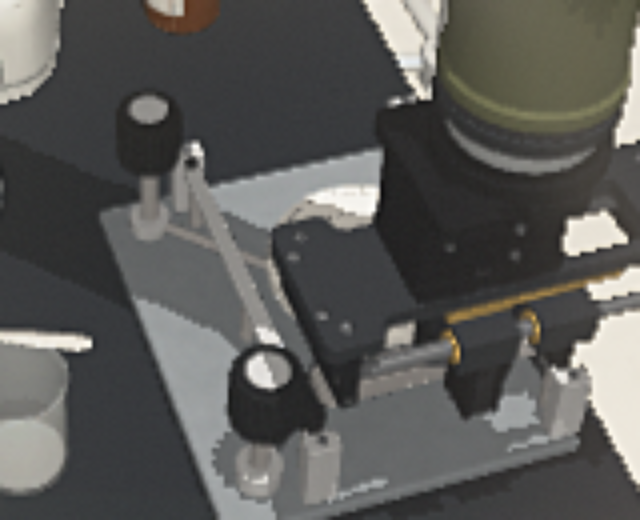

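Request:
jog_arm:
  targets:
    - [0,0,0,0,0.8,0,0]
    - [0,0,0,0,0.5,0,0]
    - [0,0,0,0,0.4,0,0]
    - [0,0,0,0,0.5,0,0]
    - [0,0,0,0,0.6,0,0]
    - [0,0,0,0,0.6,0,0]
    - [0,0,0,0,0.6,0,0]

```text
time: 26.48
position: [0.5478, -0.2769, 0.104]
tool_rot: [-0.033, 1.57, 0.033]
ft_force: [0.9, -1.0, -0.3]
grip_width: 0.004
```

Request:
jog_arm:
  targets:
    - [0,0,0,0,0.6,0,0]
    - [0,0,0,0,0.6,0,0]
    - [0,0,0,0,0.6,0,0]
    - [0,0,0,0,0.6,0,0]
    - [0,0,0,0,0.6,0,0]

```text
time: 27.1
position: [0.5465, -0.2469, 0.104]
tool_rot: [-0.033, 1.57, 0.033]
ft_force: [1.1, -0.8, 0.3]
grip_width: 0.003
```

```bash
python3 -c "
from h import *
s,M=st();p=np.array(s['position'][:2])-C;print(p@EX*1000,p@EY*1000)"
```

```text
t 27.1 p [ 546.51 -246.86  104.03] x [ 3.e-04  0.e+00 -1.e+00] jaw az 2.39 q [-0.19   0.376  0.692  1.762 -0.267  1.098  0.632] F [ 1.05 -0.78  0.31] T [-0.395 -0.141 -0.084] g 0.0031
-0.6300943895145577 -50.879582731583895
```

Request:
jog_arm:
  targets:
    - [0,0,0,0,0.6,0,0]
    - [0,0,0,0,0.6,0,0]
    - [0,0,0,0,0.6,0,0]
    - [0,0,0,0,0.6,0,0]
    - [0,0,0,0,0.6,0,0]

```text
time: 27.72
position: [0.5452, -0.2169, 0.104]
tool_rot: [-0.033, 1.57, 0.033]
ft_force: [1.7, -1.2, 0.4]
grip_width: 0.011
```

Request:
jog_arm:
  targets:
    - [0,0,0,0,0.6,0,0]
    - [0,0,0,0,0.6,0,0]
    - [0,0,0,0,0.6,0,0]
    - [0,0,0,0,0.6,0,0]
    - [0,0,0,0,0.6,0,0]
    - [0,0,0,0,0.6,0,0]

```text
time: 28.48
position: [0.5437, -0.1809, 0.104]
tool_rot: [-0.033, 1.57, 0.033]
ft_force: [3.0, -1.3, 0.7]
grip_width: 0.004
```

Request:
jog_arm:
  targets:
    - [0,0,0,0,0.6,0,0]
    - [0,0,0,0,0.6,0,0]
    - [0,0,0,0,0.6,0,0]
    - [0,0,0,0,0.6,0,0]
    - [0,0,0,0,0.6,0,0]

```text
time: 29.1
position: [0.5425, -0.1509, 0.104]
tool_rot: [-0.033, 1.57, 0.033]
ft_force: [2.0, -2.9, 0.7]
grip_width: 0.005
```

```bash
python3 -c "
from h import *
s,M=st();p=np.array(s['position'][:2])-C;print(p@EX*1000,p@EY*1000)"
```

```text
t 29.1 p [ 542.45 -150.94  104.01] x [ 2.e-04  0.e+00 -1.e+00] jaw az 2.39 q [-0.357  0.287  0.672  1.853 -0.203  1.07   0.435] F [ 1.96 -2.86  0.71] T [-0.408 -0.322 -0.07 ] g 0.005
-0.6536039696848619 45.12576924135448
```

Request:
jog_arm:
  targets:
    - [0,0,0,0,0.5,0,0]
    - [0,0,0,0,0.5,0,0]
    - [0,0,0,0,0.4,0,0]
    - [0,0,0,0,0.2,0,0]
    - [0,0,0,0,0.1,0,0]

```text
time: 29.72
position: [0.5418, -0.1342, 0.104]
tool_rot: [-0.033, 1.57, 0.033]
ft_force: [2.2, -2.1, 0.0]
grip_width: 0.001
```

Request:
jog_arm:
  targets:
    - [0,0,0,0,0.1,0,0]
    - [0,0,0,0,0.1,0,0]

```text
time: 29.98
position: [0.5417, -0.1324, 0.104]
tool_rot: [-0.033, 1.57, 0.033]
ft_force: [2.3, -2.0, 1.5]
grip_width: 0.004
```

Request:
jog_arm:
  targets:
    - [0,0,0,0,0.1,0,0]
    - [0,0,0,0,0.1,0,0]

```text
time: 30.22
position: [0.5416, -0.1314, 0.104]
tool_rot: [-0.034, 1.57, 0.031]
ft_force: [2.4, -4.3, -0.6]
grip_width: 0.003
```

Request:
jog_arm:
  targets:
    - [0,0,0,0,0.1,0,0]
    - [0,0,0,0,0.1,0,0]

```text
time: 30.48
position: [0.5416, -0.1312, 0.1041]
tool_rot: [-0.034, 1.569, 0.028]
ft_force: [3.6, -8.1, -1.1]
grip_width: 0.008
```

Request:
jog_arm:
  targets:
    - [0,0,0,0,0,0,0]
    - [0,0,0,0,0,0,0]

```text
time: 30.72
position: [0.5416, -0.1312, 0.1041]
tool_rot: [-0.034, 1.569, 0.028]
ft_force: [4.0, -6.2, -1.3]
grip_width: 0.006
```

At the stop (force builds, no advance). Back off and check.

Request:
jog_arm:
  targets:
    - [0,0,0,0,-0.8,0,0]
    - [0,0,0,0,-2,0,0]
    - [0,0,0,-5,0,0,0]
    - [0,0,0,-6,-4,0,0]
    - [0,0,0,-6,-4,-2,0]
    - [0,0,0,0,0,0,0]
    - [0,0,0,0,0,0,0]

```text
time: 31.6
position: [0.5283, -0.2237, 0.255]
tool_rot: [-0.031, 1.572, 0.035]
ft_force: [-0.6, 0.2, -0.0]
grip_width: 0.003
```

```bash
python3 -c "
from h import *
st();bedfit(tag='6')
p,d=get_image('side');P=cloud('side',d)
cv2.imwrite('pics/side7.png',cv2.resize(p[100:300,180:380,::-1],None,fx=3,fy=3))
m=(d>0)&(P[...,2]>.114)&(P[...,2]<.125)&(P[...,0]>.5)&(P[...,0]<.58)&(abs(P[...,1]+.11)<.06)
q=P[m];print(len(q));h=q.mean(0);print(h,(h[:2]-C)@EX,(h[:2]-C)@EY)"
```

```text
t 31.6 p [ 528.26 -223.65  255.03] x [-0.0018  0.0025 -1.    ] jaw az 2.43 q [-0.299  0.18   0.745  1.648 -0.126  1.365  0.506] F [-0.59  0.24 -0.02] T [-0.063  0.046  0.03 ] g 0.0034
scene 430 slopes [-0.0013  0.0006  0.06  ] rim mm: FL(+) 0.07 BL(+) -0.02 std 0.00104
side 688 slopes [-0.0001 -0.0001  0.0605] rim mm: FL(+) -0.0 BL(+) -0.01 std 0.00115
wrist 5330 slopes [-0.      0.0005  0.0602] rim mm: FL(+) 0.02 BL(+) 0.02 std 0.0007
60
[ 0.54203152 -0.11388135  0.11865564] 0.0004821062786436204 0.08217087450277392
```

View pics/side7.png

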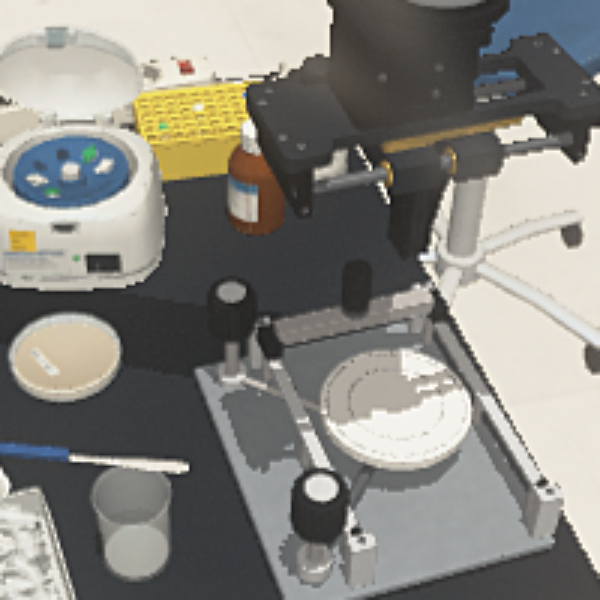

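```bash
python3 -c "
from h import *
for n in ('scene','wrist'):
    s=get_state();p,d=get_image(n);P=wcloud(d,s) if n=='wrist' else cloud(n,d)
    m=(d>0)&(P[...,2]>.115)&(P[...,2]<.125)&(P[...,0]>.5)&(P[...,0]<.58)&(abs(P[...,1]+.11)<.04)
    q=P[m];h=q[:,:2];(x,y),r=cv2.minEnclosingCircle(h.astype(np.float32));print(n,len(q),q.mean(0).round(4),x,y,r,(h.mean(0)-C)@EY,(np.array([x,y])-C)@EY)
    m=(d>0)&(P[...,2]>.072)&(P[...,2]<.079)&(abs((P[...,:2]-C)@EX)<.055)&(abs((P[...,:2]-C)@EX)>.02)&((P[...,:2]-C)@EY>.06)
    b=(P[m][:,:2]-C)@EY;print(' bar',len(b),np.percentile(b,[3,50,97]).round(4))
    m=(d>0)&(P[...,2]>.057)&(P[...,2]<.064)&(abs(abs((P[...,:2]-C)@EX)-.068)<.012)&((P[...,:2]-C)@EY>.085)
    b=(P[m][:,:2]-C)@EY;print(' stop',len(b),np.percentile(b,[3,50,97]).round(4) if len(b) else '')
"
```

```text
scene 38 [ 0.5396 -0.1137  0.118 ] 0.5405201315879822 -0.11228691786527634 0.011175712570548058 0.08248311363434176 0.083827357210147
 bar 162 [0.0763 0.0864 0.3406]
 stop 26 [0.0883 0.3165 3.266 ]
wrist 402 [ 0.5406 -0.1116  0.1189] 0.5406364798545837 -0.11132320016622543 0.010912749916315079 0.08450113450573163 0.08478533984447427
 bar 977 [0.0768 0.0846 0.0925]
 stop 343 [0.099  0.1057 0.112 ]
```

```bash
python3 -c "
from bench import *
print(close_job())"
```

```text
the job is handed in; nothing more can be done
None
```

I touched the bed gently at all four spots in order, levelled it with the two knobs, and pushed the drawbar over the bed to the left stop. I handed in at about 32 s; the hand-in reports no verdict.

- **Touches:** Each touch read about 4 to 5 N on the wrist sensor. They showed the back left of the rim about 3.8 mm high and the back right about 1.1 mm high. The camera depth fits agreed to about 0.2 mm.
- **Levelling:** I turned the left knob 19° and the right knob 60° counter-clockwise. Depth fits from all three cameras, repeated after the pass, put the remaining tilt at the rim at 0.1 mm or less.
- **Drawbar:** I pushed its handle with the closed fingers at about 1 to 3 N. At the end the bar stopped advancing as the force rose to about 8 N, which I took as the stop. I then backed the fingers off clear of everything.
- **Final position:** The wrist camera put the handle at coater y = 84.6 mm, where 85 mm is the stop position. The scene and side cameras read up to about 3 mm short (82.2 to 83.8 mm). I put that down to calibration error, because they gave a similar offset before the move.
- **Not checked separately:** I did not measure the contact force between drawbar and bed. I also did not re-measure the positions of the beaker and bottles at the end; the arm was kept clear of them.

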